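# Load the polishing jig and latch the sliding guard

## Task

Set the gold-ringed polishing jig upright in the white retaining ring on the machine's deck, let go of it, then push the clear sliding guard over it by its red handle until the latch clicks and the guard stays shut by itself. Push gently: feel for the catch and do not ram the guard against its stop (25 N is too much). Leave the black-ringed jig and the little brass weight on the deck where they are.

Things in the scene. Friction and masses are not known exactly. Their poses are not given: they have to be found in the camera images.
- gold_jig: polishing jig, loose, about 350 g: a gold ring-shaped foot 82 mm across and 14 mm high with an upright grey aluminium stem on its centre, stem 32 mm in diameter from 14 to 60 mm height. Origin: centre of its underside, z up. Stands on the bench left or right of the machine; grasp the stem from above.
- machine: polishing machine, fixed: a bronze box 240 mm (x) by 400 mm (y, -190 to +210 mm) with a cream deck 100 mm above the bench. Origin on the bench, z up. The guard shuts along its +y; the red handle is at the guard's trailing (-y) end, the keeper with the latch at the machine's +y end.
- keeper: fixed foot plate (50 by 65 by 4 mm) of the guard's keeper, on the deck at the machine's +y end, x = +66 mm. Origin: centre of its underside; axes as the machine's. On it is clamped the grey latch block, 96 mm high, yellow cap, with ejector rod, pawl and buffer: it was set by hand somewhere within 32 mm along y and is not measured, so the catch has to be felt.
- nest (a point): centre of the nest floor, where the underside of the jig belongs: 112 mm above the bench, 70 mm along machine +y, inside a white retaining ring with inner diameter 90 mm, outer diameter 108 mm, standing 10 mm above the floor. Axes as the machine's.
- guard: the sliding guard, 0.7 kg, moves only along machine +y, about 1 N friction. Its y in the machine's frame is how far it has been pushed towards shut: 0 = fully open (starts at 0 to 30 mm, clear of the nest), latched somewhere from 152 to 184 mm. When fully open its origin is above the machine's, at deck height. Pushing it against the keeper with more than 25 N bends the latch.
- guard_handle (a point): centre of the guard's red handle: a straight round bar 12 mm thick along the machine's x, 88 mm free between its two legs; its axis is 42 mm above the guard's flat top (237 mm above the bench) and 16 mm from the guard's trailing (-y) end. Push it from behind or pinch it from above. Axes as the machine's.
- guard_top (a point): centre of the guard's flat top, 195 mm above the bench. The guard is a clear tunnel with aluminium edges, 144 mm wide (x), 140 mm long (y), closed at its trailing (-y) end, open at its leading (+y) mouth, high enough to pass over the seated jig. Axes as the machine's.
- guard_edge (a point): top of the guard's leading post on the +x side, the edge that meets the keeper. A brass ejector rod meets it 40 mm before the click and drives the guard back 40 mm if let go too soon (3.5 to 5 N). In the last 25 mm the ramp of the latch adds more: push 7 to 11 N, sinking a little, then the pawl snaps down. 1 mm later a rubber buffer, 8 N per mm: a push risen to 15 or 16 N means that it has caught.
- black_jig: bystander, loose: a jig of the same shape and size as the gold one but with a black foot ring; stands on the other side of the machine. Origin: centre of its underside.
- weight: bystander: small loose brass cylinder 24 mm in diameter, 22 mm high, on the deck at the machine's +x edge, beside the guard's track. Origin: centre of its underside.
Things that resemble listed ones, but are neither listed nor needed, are in the scene too. What is shaped like the gold_jig but pink is not meant.

How it is judged:
By the outcome, as a careful person would: the job done as asked, in the order asked, and still so for the second after the job is handed in, with the robot touching nothing.
It also fails if it takes over 64 s, if anything falls off the work surface, if the arm or the gripper's body presses on something with over 40 N, if the wrist force passes 120 N, or if a joint passes its speed limit or range.

## Robot

A 7-joint arm with a two-finger parallel gripper is mounted at the origin on the work surface. World frame = base frame: x ahead of the robot, y to its left, z up, the work surface at z = 0. Lengths are in m, angles in rad, forces in N, time in s.
With the tool pointing down it reaches from about 0.35 to 0.9 m from the base axis. Payload 19.9 kg.
Tool frame: the origin (TCP) lies midway between the tips of the shut fingers; the grasp point (between the pads) lies 19 mm behind it; z points along the fingers, y is the line along which they close (so a half turn about z gives the same grasp; the last joint's range is limited). The gripper opens to 94 mm and grips with 3 to 60 N. Pads are 16 mm wide; open, the fingers measure 119 mm over their backs; the gripper's body (75 mm by 177 mm) begins 78 mm behind the grasp point.
Start: joints at [-1.167, 0.417, -0.01, 1.614, 0.005, 1.111, -0.053], TCP at [0.269, 0.564, 0.205] pointing down, gripper open.
Joint ranges: [-2.81, 2.81], [-0.39, 2.02], [-1.27, 1.25], [0.06, 2.57], [-1.19, 4.33], [0.19, 2], [-2.82, 2.82]. Speed limits (rad/s): [1.89, 1.89, 2.39, 2.39, 3.01, 3.01, 3.01].

## Interface

Orientations are given as [roll, pitch, yaw] about the fixed x, y, z axes, in that order (R = Rz(yaw) Ry(pitch) Rx(roll)).
In Python, from rig import ctrl gives the robot as it stands.
- The arm moves only by the tool carry_out, never from a script. Its argument "commands" is a list of rows, each an object with "linear": the shift along the tool's x, y, z in cm, a list of three; "dr": the turn, a rotation vector about the tool's x, y, z in degrees, a list of three; "grip": the finger opening in cm, from 0 to 9.4. In form: [{"linear": [x, y, z], "dr": [rx, ry, rz], "grip": grip}, ...]. A call has 1 to 12 rows; each row shifts and turns the commanded pose from where the row before left it, along the tool's axes as they then stand; what a row does not reach is not made up. A row lasts 1/8 s, in which the tool goes at most 62.5 mm and 10.7 degrees, less where a joint would pass 70% of its speed; a pose out of reach is approached as far as the arm can. A call is refused whole if a number of a shift passes 6.25 or a number of a turn 10.7, either way. A call with a gripper value outside its range is refused whole. The fingers move at their own pace and stop on an object; "squeeze" is the grip in N (left out, the last holds). Time passes only in rows, so rows that do not move let the fingers close. It gives the time, the measured TCP pose, the force, the opening and the grip force at its end, in the units of the state.
- ctrl.observe(): the state, without advancing time (a new reading comes with each control period).
- ctrl.read_camera(name): name is "scene" or "side" or "wrist"; returns the picture (400x640x3 uint8, red, green, blue); there is no depth.
- ctrl.camera_info(name): a dict with "fx", "fy", "cx", "cy" (pixels), "R" (3x3) and "t" (3): a world point X has camera coordinates R X + t. Camera axes: x right, y down, z forward; pixel columns grow to the right and rows downward; lengths in m; the calibration is good to about 2 mm. A picture is of the moment at which its call begins: read the wrist's pose just before it. camera_info takes no time and is no camera call; for the wrist camera it gives the pose at the moment of the call.
- ctrl.sign_off(): hands the job in; it is judged then, once.
The state is a dict: "time": time; "joint_pos": joint angles; "joint_velocities": joint speeds; "joint_efforts": joint torques, N m; "position": TCP position; "orientation": TCP orientation; "force": force on the tool from outside, world axes, zero at the start; "moment": the same for the moment, N m; "width": finger opening in m; "grip_force": force on a finger pad.
Only numpy, scipy, OpenCV 4.12 (cv2) and the standard library are available. Lean on these libraries where they do the work, as an engineer would, in place of code of your own. Each camera call takes 0.05 s, during which the arm holds its last target. There are 200 camera calls.

## Working session

There is one attempt and no reset: what is moved stays moved. The work goes in short steps, Python scripts to look and compute and a tool call to move; the robot and the scene stay as the last step left them, time stands still between calls to the robot, and variables do not carry over. Pictures are saved under pics/ and viewed, at most 11 in all, crops included, and the job is handed in when it is done.

Besides the shell and the picture viewer there is one more tool, called as name(argument=value, ...), one argument or row to a line, values as JSON. carry_out: Moves the arm, as the interface text tells. Its arguments: {"type":"object","properties":{"commands":{"type":"array"},"squeeze":{"type":"number"}},"required":["commands"]}

```bash
mkdir -p pics; ls
python3 - <<'E'
from rig import ctrl
import cv2
s=ctrl.observe();print({k:s[k] for k in('time','position','orientation','force','width')})
for n in('scene','side'):
    cv2.imwrite(f'pics/{n}0.png',ctrl.read_camera(n)[:,:,::-1]);i=ctrl.camera_info(n);print(n,i)
E
```

```text
pics
{'time': 0.0, 'position': array([0.2693301 , 0.56355291, 0.20482757]), 'orientation': array([-3.14034537e+00,  9.35114995e-05,  2.69580162e+00]), 'force': array([ 0.44196622,  0.17133039, -0.22347137]), 'width': 0.09395160944022656}
scene {'fx': 423.88829504557253, 'fy': 423.88829504557253, 'cx': 320.73242403871865, 'cy': 194.46250447656251, 'R': array([[ 0.56595972,  0.824236  , -0.01801688],
       [ 0.44843684, -0.32610908, -0.83220026],
       [-0.69180488,  0.46291239, -0.55418239]]), 't': array([-0.27783621, -0.10876372,  1.60998816])}
side {'fx': 494.7480237236436, 'fy': 494.7480237236436, 'cx': 319.5303100488216, 'cy': 207.8964180751299, 'R': array([[ 0.98472535, -0.17391152, -0.00841182],
       [-0.09877342, -0.51818573, -0.84954539],
       [ 0.14338685,  0.83739975, -0.52744846]]), 't': array([-0.51100312,  0.1775654 ,  1.1777784 ])}
```

View pics/scene0.png

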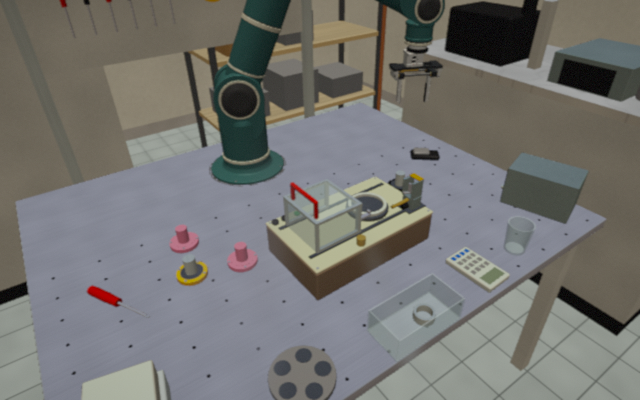

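View pics/side0.png

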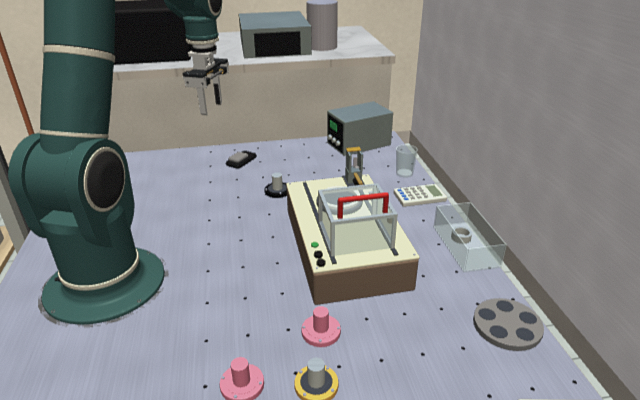

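```bash
cat > h.py <<'E'
import numpy as np,cv2
from rig import ctrl
def ray(ci,px,z):
    px=np.atleast_2d(np.asarray(px,float))
    d=np.c_[(px[:,0]-ci['cx'])/ci['fx'],(px[:,1]-ci['cy'])/ci['fy'],np.ones(len(px))]@ci['R']
    c=-ci['R'].T@ci['t']
    return (c+d*((z-c[2])/d[:,2])[:,None])
def proj(ci,X):
    p=np.asarray(X)@ci['R'].T+ci['t'];return np.c_[p[:,0]/p[:,2]*ci['fx']+ci['cx'],p[:,1]/p[:,2]*ci['fy']+ci['cy']]
def mask(im,lo,hi,roi=None):
    m=cv2.inRange(cv2.cvtColor(im,cv2.COLOR_RGB2HSV),lo,hi)
    if roi: 
        k=np.zeros_like(m);x0,y0,x1,y1=roi;k[y0:y1,x0:x1]=255;m&=k
    return m
def biggest(m):
    c=cv2.findContours(m,cv2.RETR_EXTERNAL,cv2.CHAIN_APPROX_NONE)[0];return max(c,key=cv2.contourArea)[:,0]
E
python3 - <<'E'
from h import *
R={'scene':dict(gold=(165,250,220,295),red=(280,175,330,225),deck=(255,165,440,290)),
   'side':dict(gold=(280,350,350,400),red=(330,185,395,225),deck=(280,170,425,300))}
for n in R:
    im=cv2.imread(f'pics/{n}0.png')[:,:,::-1].copy();ci=ctrl.camera_info(n)
    g=cv2.convexHull(biggest(mask(im,(18,120,80),(32,255,255),R[n]['gold'])))[:,0]
    w=ray(ci,g,0.010)[:,:2].astype(np.float32);print(n,'gold',cv2.minEnclosingCircle(w),cv2.fitEllipse(w),g.min(0),g.max(0))
    m=mask(im,(0,150,60),(8,255,255),R[n]['red'])|mask(im,(172,150,60),(180,255,255),R[n]['red'])
    b=biggest(m);w=ray(ci,b,.237)[:,:2].astype(np.float32);print('red',cv2.minAreaRect(w),b.min(0),b.max(0))
    m=mask(im,(18,25,120),(36,120,255),R[n]['deck']);cv2.imwrite(f'pics/m{n}.png',m)
    b=np.argwhere(m)[:,::-1];w=ray(ci,b,.1)[:,:2].astype(np.float32);r=cv2.minAreaRect(w);print('deck',r,cv2.boxPoints(r).round(3).tolist())
a=[cv2.imread(f'pics/{f}.png')[160:310,250:450] for f in('scene0','mscene','side0','mside')]
a=[cv2.resize(x,(400,300),interpolation=cv2.INTER_CUBIC) for x in a]
cv2.imwrite('pics/c1.png',np.vstack([np.hstack(a[:2]),np.hstack(a[2:])]))
E
```

```text
scene gold ((0.4440302848815918, -0.382175087928772), 0.04474271833896637) ((0.4433813691139221, -0.3814471960067749), (0.07914627343416214, 0.09002161771059036), 77.14080047607422) [176 262] [206 284]
red ((0.6119906306266785, -0.12742042541503906), (0.15308886766433716, 0.0393899604678154), 1.404260516166687) [291 183] [317 217]
deck ((0.5895137190818787, 0.0873556137084961), (0.24233956634998322, 0.5146633982658386), 1.6131949424743652) [[0.460999995470047, 0.3409999907016754], [0.47600001096725464, -0.17299999296665192], [0.7179999947547913, -0.16599999368190765], [0.703000009059906, 0.3479999899864197]]
side gold ((0.44429856538772583, -0.38310742378234863), 0.04272658750414848) ((0.44470787048339844, -0.38290050625801086), (0.08138967305421829, 0.08670130372047424), 176.21322631835938) [295 366] [337 399]
red ((0.5870069861412048, -0.14355850219726562), (0.12289067357778549, 0.0753207579255104), 0.7520370483398438) [338 193] [388 217]
deck ((0.6335164308547974, 0.03639760613441467), (0.3497178256511688, 0.42526087164878845), 4.613717555999756) [[0.44200000166893005, 0.23399999737739563], [0.47600001096725464, -0.1899999976158142], [0.824999988079071, -0.16099999845027924], [0.7910000085830688, 0.2619999945163727]]
```

View pics/c1.png

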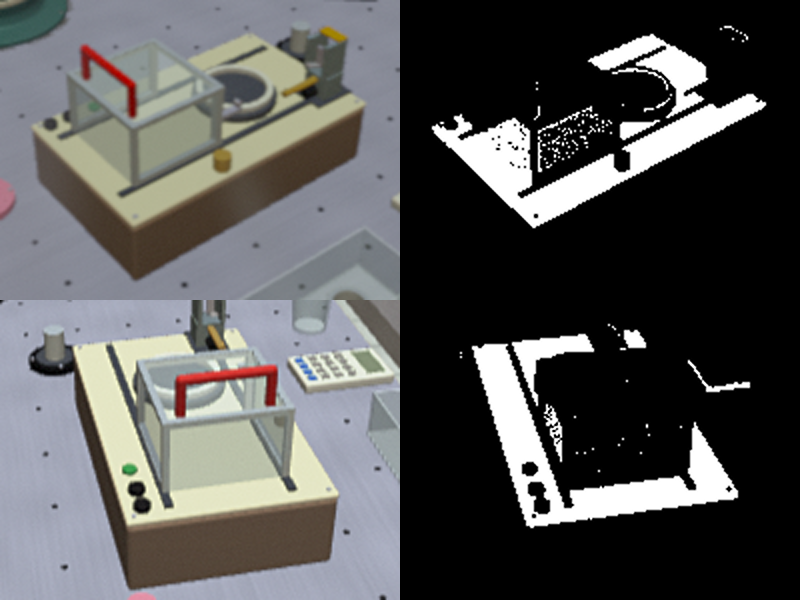

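```bash
cat > fit.py <<'E'
from h import *
S={'scene':[((266.5,223.5),(-.12,-.19)),((317,274),(.12,-.19)),((433,212),(.12,.21)),((376.5,178),(-.12,.21))],
 'side':[((315,273.5),(-.12,-.19)),((419,257),(.12,-.19)),((287.5,183),(-.12,.21))]}
W=[];M=[]
for n in S:
    ci=ctrl.camera_info(n)
    for p,m in S[n]: W.append(ray(ci,p,.1)[0,:2]);M.append(m)
W=np.array(W);M=np.array(M)
mc,wc=M.mean(0),W.mean(0);H=(M-mc).T@(W-wc);th=np.arctan2(H[0,1]-H[1,0],H[0,0]+H[1,1])
Rm=np.array([[np.cos(th),-np.sin(th)],[np.sin(th),np.cos(th)]]);o=wc-Rm@mc
E
python3 - <<'E'
from fit import *
print('yaw',np.degrees(th),'o',o,'\nres mm',((W-(M@Rm.T+o))*1000).round(1).tolist())
N=Rm@[0,.07]+o;print('nest',N)
# nest ring check, handle ends
for n,roi in(('scene',(300,165,345,0)),):pass
for g in (0,.015,.03):
    P=[np.r_[Rm@[x,-.054+g]+o,.237] for x in(-.044,.044)]
    print(g,[proj(ctrl.camera_info(n),P).round(1).tolist() for n in('scene','side')])
t=np.linspace(0,2*np.pi,60)
Q=np.c_[(np.c_[.054*np.cos(t),.07+.054*np.sin(t)]@Rm.T+o),np.full(60,.122)]
for n in('scene','side'):
    p=proj(ctrl.camera_info(n),Q);print(n,'ring bbox',p.min(0),p.max(0))
E
```

```text
yaw 1.3792830289507627 o [0.59391558 0.01924309] 
res mm [[2.0, 5.3], [0.3, 3.0], [-3.5, 0.2], [7.3, -1.9], [-0.1, -5.9], [-5.7, 2.2], [-0.3, -2.9]]
nest [0.59223063 0.08922281]
0 [[[320.9, 176.0], [342.3, 191.0]], [[335.7, 181.1], [373.7, 177.1]]]
0.015 [[[325.6, 174.1], [347.1, 188.9]], [[334.2, 178.0], [371.8, 174.1]]]
0.03 [[[330.3, 172.3], [351.9, 186.9]], [[332.8, 174.9], [370.0, 171.1]]]
scene ring bbox [347.66431101 193.16559816] [386.87289554 215.53544201]
side ring bbox [320.18460417 185.65764086] [362.17852649 206.9553028 ]
```

carry_out(
  commands=[
    {"linear": [0, 0, -4.5], "dr": [0, 0, 10.5], "grip": 9.4},
    {"linear": [0, 0, -4.5], "dr": [0, 0, 10.5], "grip": 9.4},
    {"linear": [0, 0, -4.5], "dr": [0, 0, 10.5], "grip": 9.4},
    {"linear": [0, 0, -4.5], "dr": [0, 0, 10.5], "grip": 9.4},
    {"linear": [0, 0, -4], "dr": [0, 0, 10.5], "grip": 9.4},
    {"linear": [0, 0, -3], "dr": [0, 0, 10.5], "grip": 9.4},
  ],
)

```text
time: 0.85
position: [0.2694, 0.5639, 0.457]
orientation: [3.141, -0.001, 1.59]
force: [0.1, -0.0, -0.4]
width: 0.0941
grip_force: 0.0
```

carry_out(
  commands=[
    {"linear": [-4, 2.5, 0], "dr": [0, 0, 0], "grip": 9.4},
    {"linear": [-4, 2.5, 0], "dr": [0, 0, 0], "grip": 9.4},
    {"linear": [-4, 2.5, 0], "dr": [0, 0, 0], "grip": 9.4},
    {"linear": [-4, 2.5, 0], "dr": [0, 0, 0], "grip": 9.4},
    {"linear": [-4, 2.5, 0], "dr": [0, 0, 0], "grip": 9.4},
    {"linear": [-4, 2.5, 0], "dr": [0, 0, 0], "grip": 9.4},
    {"linear": [-4, 2.5, 0], "dr": [0, 0, 0], "grip": 9.4},
    {"linear": [-4, 2.5, 0], "dr": [0, 0, 0], "grip": 9.4},
    {"linear": [-4, 2.5, 0], "dr": [0, 0, 0], "grip": 9.4},
    {"linear": [-4, 2.5, 0], "dr": [0, 0, 0], "grip": 9.4},
    {"linear": [-4, 2.5, 0], "dr": [0, 0, 0], "grip": 9.4},
    {"linear": [-4, 2.5, 0], "dr": [0, 0, 0], "grip": 9.4},
  ],
)

```text
time: 2.35
position: [0.5821, 0.0904, 0.4553]
orientation: [-3.141, 0.0, 1.597]
force: [0.3, 0.3, -0.7]
width: 0.0938
grip_force: 0.0
```

Run:
```python
from h import *
ci=ctrl.camera_info('wrist');im=ctrl.read_camera('wrist');s=ctrl.observe()
print(s['time'],s['position'],s['orientation'],s['force']);print(ci, -ci['R'].T@ci['t'])
np.save('w1.npy',ci,allow_pickle=True)
cv2.imwrite('pics/w1.png',im[:,:,::-1])
```

```text
2.4 [0.58406614 0.08456916 0.45484472] [-3.14123956e+00  2.54254221e-03  1.59058756e+00] [ 0.33212697 -5.29038373 -1.7613944 ]
{'fx': 343.781466697875, 'fy': 343.781466697875, 'cx': 322.74331130157213, 'cy': 201.93617626226532, 'R': array([[ 9.99657295e-01,  2.61735163e-02,  4.89227789e-04],
       [ 2.49361946e-02, -9.57754913e-01,  2.86502554e-01],
       [ 7.96733961e-03, -2.86392169e-01, -9.58079353e-01]]), 't': array([-0.58536331, -0.02885997,  0.65207373])} [0.58068706 0.17442905 0.63329321]
```

View pics/w1.png

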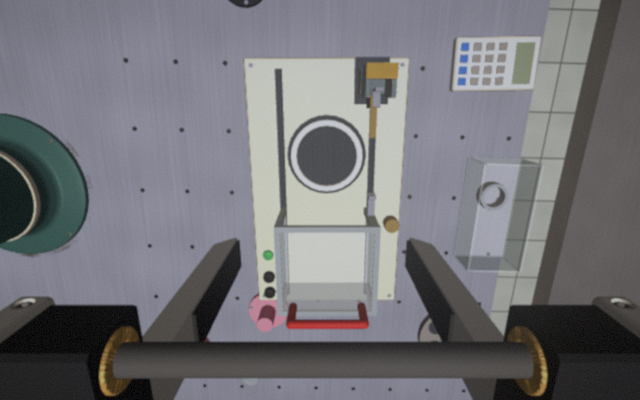

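Run:
```python
from h import *
import fit
ci=np.load('w1.npy',allow_pickle=True).item();im=cv2.imread('pics/w1.png')[:,:,::-1].copy()
hsv=cv2.cvtColor(im,cv2.COLOR_RGB2HSV)
print(hsv[155,[280,288,292,296,300,327]].tolist())
m=cv2.inRange(hsv,(0,0,0),(180,255,120));k=np.zeros_like(m);k[110:200,288:366]=255
b=biggest(m&k);e=cv2.fitEllipse(b);print('dark',e,b.min(0),b.max(0))
for z in(.112,.122):
    w=ray(ci,b,z)[:,:2].astype(np.float32);print(z,cv2.fitEllipse(w))
m=mask(im,(0,150,60),(8,255,255),(270,295,390,335))|mask(im,(172,150,60),(180,255,255),(270,295,390,335))
b=biggest(m);low=b[b[:,1]>b[:,1].max()-8];w=ray(ci,b,.237)[:,:2].astype(np.float32);r=cv2.minAreaRect(w);print('red',r,b.min(0),b.max(0))
# bar rows in middle columns
for c in(300,328,355):
    q=np.argwhere(m[:,c])[:,0];print(c,q.min(),q.max(),ray(ci,[(c,q.mean())],.237))
m=mask(im,(18,15,140),(36,120,255),(240,50,415,305))
w=ray(ci,np.argwhere(m)[:,::-1],.1)[:,:2].astype(np.float32);r=cv2.minAreaRect(w);print('deck',r)
```

```text
[[103, 22, 80], [90, 3, 98], [109, 10, 203], [110, 5, 153], [100, 18, 84], [102, 16, 81]]
dark ((326.24212646484375, 155.3874053955078), (57.91718292236328, 58.229217529296875), 83.62692260742188) [297 126] [355 184]
0.112 ((0.58843994140625, 0.09154950827360153), (0.08839476853609085, 0.08863180875778198), 67.6101303100586)
0.122 ((0.5882912278175354, 0.09313938766717911), (0.08669908344745636, 0.08693157881498337), 67.61013793945312)
red ((0.5940892696380615, -0.11068090796470642), (0.10779545456171036, 0.018753034994006157), 1.4789552688598633) [287 315] [367 327]
300 321 327 [[ 0.55786771 -0.11626479  0.237     ]]
328 321 327 [[ 0.5955452 -0.1152918  0.237    ]]
355 321 327 [[ 0.63188039 -0.11435347  0.237     ]]
deck ((0.5899766087532043, 0.03363955020904541), (0.23820078372955322, 0.3960449695587158), 1.664962887763977)
```

carry_out(
  commands=[
    {"linear": [-5, -1.4, 0], "dr": [0, 0, 0], "grip": 9.4},
    {"linear": [-5, -1.4, 0], "dr": [0, 0, 0], "grip": 9.4},
    {"linear": [-5, -1.4, 0], "dr": [0, 0, 0], "grip": 9.4},
    {"linear": [-5, -1.4, 0], "dr": [0, 0, 0], "grip": 9.4},
    {"linear": [-5, -1.4, 0], "dr": [0, 0, 0], "grip": 9.4},
    {"linear": [-5, -1.4, 0], "dr": [0, 0, 0], "grip": 9.4},
    {"linear": [-5, -1.4, 3], "dr": [0, 0, 0], "grip": 9.4},
    {"linear": [-5, -1.4, 5], "dr": [0, 0, 0], "grip": 9.4},
    {"linear": [-5, -1.4, 5], "dr": [0, 0, 0], "grip": 9.4},
    {"linear": [0, 0, 5], "dr": [0, 0, 0], "grip": 9.4},
    {"linear": [0, 0, 0], "dr": [0, 0, 0], "grip": 9.4},
    {"linear": [0, 0, 0], "dr": [0, 0, 0], "grip": 9.4},
  ],
)

```text
time: 3.9
position: [0.4712, -0.3479, 0.2907]
orientation: [3.14, 0.001, 1.597]
force: [0.7, -0.1, 0.7]
width: 0.0941
grip_force: 0.0
```

Run:
```python
from h import *
ci=ctrl.camera_info('wrist');im=ctrl.read_camera('wrist');s=ctrl.observe()
print(s['time'],s['position'],s['orientation'])
np.save('w2.npy',ci,allow_pickle=True)
cv2.imwrite('pics/w2.png',im[:,:,::-1]);print(proj(ci,[[.444,-.3825,.06],[.444,-.3825,.014]]))
```

```text
3.95 [ 0.4714281  -0.3480423   0.29098619] [3.13934797e+00 1.24585828e-03 1.59721103e+00]
[[298.90610693 198.39443582]
 [301.07131635 189.04706947]]
```

View pics/w2.png

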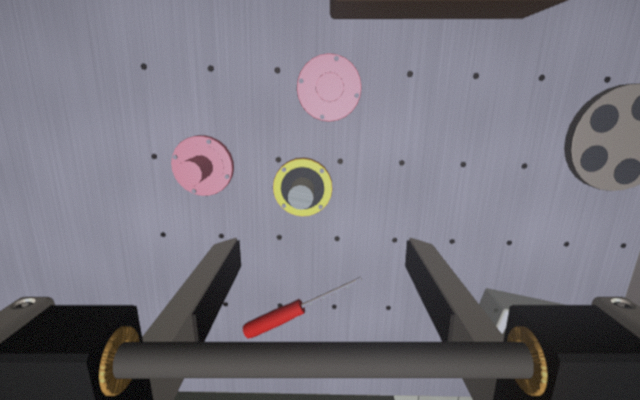

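Run:
```python
from h import *
ci=np.load('w2.npy',allow_pickle=True).item();im=cv2.imread('pics/w2.png')[:,:,::-1].copy()
b=biggest(mask(im,(18,100,80),(34,255,255),(260,145,345,230)));w=ray(ci,b,.014)[:,:2].astype(np.float32)
print(cv2.fitEllipse(w),cv2.minEnclosingCircle(w))
hsv=cv2.cvtColor(im,cv2.COLOR_RGB2HSV);print(hsv[197,280:322,2].tolist());print(hsv[175:215,300,2].tolist())
```

```text
((0.44597119092941284, -0.37960174679756165), (0.07587622106075287, 0.07871439307928085), 146.69261169433594) ((0.4459006190299988, -0.37990590929985046), 0.040267013013362885)
[209, 205, 179, 129, 88, 78, 80, 103, 144, 161, 165, 161, 163, 165, 166, 165, 167, 166, 167, 167, 168, 168, 169, 167, 171, 170, 166, 168, 169, 167, 168, 168, 156, 123, 89, 86, 82, 83, 83, 80, 84, 101]
[84, 85, 86, 90, 91, 90, 94, 92, 92, 102, 134, 162, 166, 168, 167, 164, 166, 167, 173, 169, 168, 168, 168, 163, 163, 163, 164, 169, 168, 173, 169, 169, 170, 165, 183, 200, 209, 206, 209, 205]
```

carry_out(
  commands=[
    {"linear": [-1.05, -0.9, 3], "dr": [0, 0, 0], "grip": 9.4},
    {"linear": [-1.05, -0.9, 5], "dr": [0, 0, 0], "grip": 9.4},
    {"linear": [-1.05, -0.9, 5], "dr": [0, 0, 0], "grip": 9.4},
    {"linear": [0, 0, 5], "dr": [0, 0, 0], "grip": 9},
    {"linear": [0, 0, 3], "dr": [0, 0, 0], "grip": 8},
    {"linear": [0, 0, 1.8], "dr": [0, 0, 0], "grip": 7},
    {"linear": [0, 0, 0], "dr": [0, 0, 0], "grip": 6},
  ],
)

```text
time: 4.82
position: [0.4449, -0.3802, 0.0612]
orientation: [3.141, 0.0, 1.597]
force: [-0.7, 0.2, 0.9]
width: 0.0637
grip_force: 0.0
```

Run:
```python
from h import *
s=ctrl.observe();print(s['time'],s['position'],s['orientation'],s['force'])
ci=ctrl.camera_info('wrist');im=ctrl.read_camera('wrist')
cv2.imwrite('pics/w3.png',im[:,:,::-1]);print(proj(ci,[[.4455,-.38,.06]]))
```

```text
4.825 [ 0.44487759 -0.38015009  0.06121039] [3.14133842e+00 9.93235762e-05 1.59695531e+00] [-0.69121943  0.15320026  0.85228812]
[[322.41750484 252.80325086]]
```

View pics/w3.png

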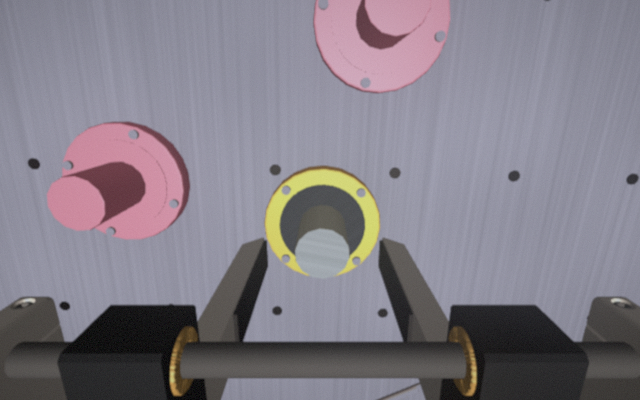

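carry_out(
  commands=[
    {"linear": [0, 0.05, 1.9], "dr": [0, 0, 0], "grip": 6},
    {"linear": [0, 0, 1.9], "dr": [0, 0, 0], "grip": 6},
    {"linear": [0, 0, 0], "dr": [0, 0, 0], "grip": 5},
    {"linear": [0, 0, 0], "dr": [0, 0, 0], "grip": 4},
    {"linear": [0, 0, 0], "dr": [0, 0, 0], "grip": 3.3},
    {"linear": [0, 0, 0], "dr": [0, 0, 0], "grip": 2.5},
    {"linear": [0, 0, 0], "dr": [0, 0, 0], "grip": 2.5},
    {"linear": [0, 0, 0], "dr": [0, 0, 0], "grip": 2.5},
    {"linear": [0, 0, 0], "dr": [0, 0, 0], "grip": 2.5},
    {"linear": [0, 0, 0], "dr": [0, 0, 0], "grip": 2.5},
  ],
  squeeze=30,
)

```text
time: 6.12
position: [0.4449, -0.3804, 0.0232]
orientation: [3.141, 0.0, 1.596]
force: [-1.1, 1.2, 6.6]
width: 0.0318
grip_force: 30.0
```

carry_out(
  commands=[
    {"linear": [0, 0, -2], "dr": [0, 0, 0], "grip": 2.5},
    {"linear": [0, 0, -4], "dr": [0, 0, 0], "grip": 2.5},
    {"linear": [0, 0, -5], "dr": [0, 0, 0], "grip": 2.5},
    {"linear": [0, 0, -5], "dr": [0, 0, 0], "grip": 2.5},
    {"linear": [0, 0, -5], "dr": [0, 0, 0], "grip": 2.5},
    {"linear": [0, 0, -5], "dr": [0, 0, 0], "grip": 2.5},
    {"linear": [0, 0, -4], "dr": [0, 0, 0], "grip": 2.5},
    {"linear": [0, 0, -2], "dr": [0, 0, 0], "grip": 2.5},
  ],
)

```text
time: 7.12
position: [0.4443, -0.3804, 0.3459]
orientation: [3.139, 0.001, 1.595]
force: [0.8, -0.8, -6.4]
width: 0.0315
grip_force: 30.0
```

carry_out(
  commands=[
    {"linear": [2, 0.8, 0], "dr": [0, 0, 0], "grip": 2.5},
    {"linear": [4, 1.4, 0], "dr": [0, 0, 0], "grip": 2.5},
    {"linear": [4.5, 1.5, 0], "dr": [0, 0, 0], "grip": 2.5},
    {"linear": [4.5, 1.5, 0], "dr": [0, 0, 0], "grip": 2.5},
    {"linear": [4.5, 1.5, 0], "dr": [0, 0, 0], "grip": 2.5},
    {"linear": [4.5, 1.5, 0], "dr": [0, 0, 0], "grip": 2.5},
    {"linear": [4.5, 1.5, 0], "dr": [0, 0, 0], "grip": 2.5},
    {"linear": [4.5, 1.5, 0], "dr": [0, 0, 0], "grip": 2.5},
    {"linear": [4.5, 1.5, 0], "dr": [0, 0, 0], "grip": 2.5},
    {"linear": [4.5, 1.4, 0], "dr": [0, 0, 0], "grip": 2.5},
    {"linear": [3, 1, 0], "dr": [0, 0, 0], "grip": 2.5},
    {"linear": [1, 0.4, 0], "dr": [0, 0, 0], "grip": 2.5},
  ],
)

```text
time: 8.62
position: [0.5877, 0.0853, 0.3432]
orientation: [-3.141, 0.0, 1.598]
force: [0.1, -1.1, -4.3]
width: 0.0316
grip_force: 30.0
```

carry_out(
  commands=[
    {"linear": [0, 0, 0], "dr": [0, 0, 0], "grip": 2.5},
    {"linear": [0, 0, 0], "dr": [0, 0, 0], "grip": 2.5},
  ],
)

```text
time: 8.88
position: [0.5878, 0.0821, 0.3432]
orientation: [3.141, 0.0, 1.594]
force: [0.1, 0.4, -5.2]
width: 0.0316
grip_force: 30.0
```

Run:
```python
from h import *
s=ctrl.observe();print(s['time'],s['position'],s['orientation'],s['force'],s['width'])
ci=ctrl.camera_info('wrist');im=ctrl.read_camera('wrist');np.save('w4.npy',ci,allow_pickle=True)
cv2.imwrite('pics/w4.png',im[:,:,::-1])
```

```text
8.875 [0.5877577  0.08207459 0.34318281] [3.14134331e+00 3.54223987e-04 1.59434600e+00] [ 0.1293916   0.42146124 -5.18749827] 0.031597146793433846
```

View pics/w4.png

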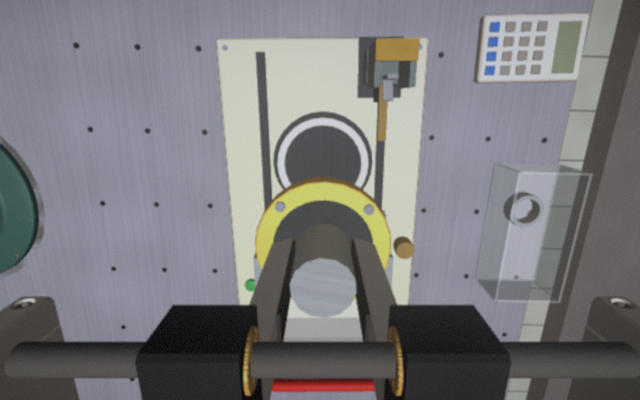

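Run:
```python
from h import *
from scipy.optimize import least_squares
ci=np.load('w4.npy',allow_pickle=True).item();im=cv2.imread('pics/w4.png')[:,:,::-1].copy()
hsv=cv2.cvtColor(im,cv2.COLOR_RGB2HSV)
m=cv2.inRange(hsv,(0,0,135),(180,22,255));k=np.zeros_like(m);k[108:185,272:375]=255;m&=k
b=biggest(m)
def circ(w):
    r=least_squares(lambda p:np.hypot(w[:,0]-p[0],w[:,1]-p[1])-p[2],[.588,.09,.05],loss='soft_l1',f_scale=.001);return r.x.round(4),np.abs(r.fun).mean()
# per column: topmost white (outer); inner dark per ray from (323,162)
out=[];inn=[]
for a in np.radians(np.arange(185,356,5)):
    rr=np.arange(25,56,.5);xs=323+rr*np.cos(a);ys=162+rr*np.sin(a)
    v=cv2.remap(im.mean(2).astype(np.float32),xs.astype(np.float32)[None],ys.astype(np.float32)[None],1)[0]
    g=np.diff(v);i=g[:40].argmax();inn.append((xs[i],ys[i]))
print('inner@.122/.112',circ(ray(ci,inn,.122)),circ(ray(ci,inn,.112)))
g=biggest(mask(im,(18,100,60),(34,255,255),(245,170,400,320)));g=g[g[:,1]<265];print(hsv[162,270:300].tolist()[:30:3])
print('jig',circ(ray(ci,g,.343-.023+.014)))
```

```text
inner@.122/.112 (array([0.5881, 0.0928, 0.0446]), np.float64(0.0002715141413494568)) (array([0.5881, 0.0909, 0.0457]), np.float64(0.00027828460501107087))
[[30, 17, 152], [37, 15, 150], [110, 8, 96], [117, 11, 213], [108, 12, 214], [8, 9, 113], [105, 12, 83], [120, 9, 82], [113, 12, 83], [105, 12, 82]]
jig (array([0.5885, 0.085 , 0.0378]), np.float64(0.00407641925666948))
```

carry_out(
  commands=[
    {"linear": [0.5, 0, 0], "dr": [0, 0, 0], "grip": 2.5},
    {"linear": [0.6, 0, 2], "dr": [0, 0, 0], "grip": 2.5},
    {"linear": [0, 0, 4], "dr": [0, 0, 0], "grip": 2.5},
    {"linear": [0, 0, 4], "dr": [0, 0, 0], "grip": 2.5},
    {"linear": [0, 0, 4], "dr": [0, 0, 0], "grip": 2.5},
    {"linear": [0, 0, 3], "dr": [0, 0, 0], "grip": 2.5},
    {"linear": [0, 0, 1], "dr": [0, 0, 0], "grip": 2.5},
    {"linear": [0, 0, 0], "dr": [0, 0, 0], "grip": 2.5},
    {"linear": [0, 0, 0], "dr": [0, 0, 0], "grip": 2.5},
  ],
)

```text
time: 10.05
position: [0.5885, 0.0947, 0.1641]
orientation: [3.14, -0.0, 1.596]
force: [0.5, 0.0, -4.4]
width: 0.0316
grip_force: 30.0
```

Run:
```python
from h import *
s=ctrl.observe();print(s['time'],s['position'],s['orientation'],s['force'],s['width'])
ims=[]
for n in('scene','side'):
    im=ctrl.read_camera(n)[:,:,::-1];x,y=(310,140) if n=='scene' else (285,130)
    ims.append(cv2.resize(im[y:y+100,x:x+100],(400,400),interpolation=cv2.INTER_CUBIC))
cv2.imwrite('pics/c5.png',np.hstack(ims))
```

```text
10.05 [0.58848019 0.0947025  0.16411708] [ 3.13976859e+00 -4.29273055e-04  1.59616320e+00] [ 0.4509475   0.03679405 -4.37277774] 0.03155949818303009
```

View pics/c5.png

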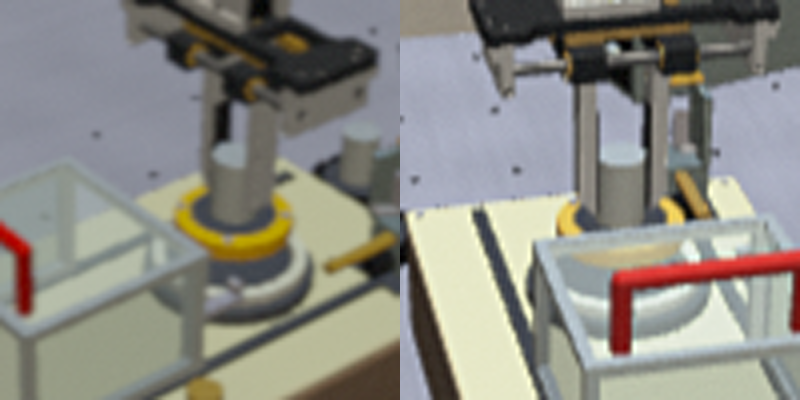

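carry_out(
  commands=[
    {"linear": [-0.15, -0.03, 0.5], "dr": [0, 0, 0], "grip": 2.5},
    {"linear": [0, 0, 0.7], "dr": [0, 0, 0], "grip": 2.5},
    {"linear": [0, 0, 0.7], "dr": [0, 0, 0], "grip": 2.5},
    {"linear": [0, 0, 0.5], "dr": [0, 0, 0], "grip": 2.5},
    {"linear": [0, 0, 0.2], "dr": [0, 0, 0], "grip": 2.5},
    {"linear": [0, 0, 0.1], "dr": [0, 0, 0], "grip": 2.5},
  ],
)

```text
time: 10.9
position: [0.5875, 0.0931, 0.1357]
orientation: [3.142, 0.0, 1.596]
force: [0.2, -0.2, -4.6]
width: 0.0313
grip_force: 30.0
```

carry_out(
  commands=[
    {"linear": [0, 0, 0.1], "dr": [0, 0, 0], "grip": 2.5},
    {"linear": [0, 0, 0.05], "dr": [0, 0, 0], "grip": 2.5},
    {"linear": [0, 0, 0], "dr": [0, 0, 0], "grip": 2.5},
  ],
)

```text
time: 11.28
position: [0.5876, 0.0932, 0.1353]
orientation: [3.141, -0.001, 1.596]
force: [-6.0, -0.3, 10.0]
width: 0.0313
grip_force: 30.0
```

carry_out(
  commands=[
    {"linear": [0, 0, -0.05], "dr": [0, 0, 0], "grip": 3.5},
    {"linear": [0, 0, 0], "dr": [0, 0, 0], "grip": 4.5},
    {"linear": [0, 0, 0], "dr": [0, 0, 0], "grip": 5.5},
    {"linear": [0, 0, 0], "dr": [0, 0, 0], "grip": 6},
    {"linear": [0, 0, 0], "dr": [0, 0, 0], "grip": 6},
    {"linear": [0, 0, -3], "dr": [0, 0, 0], "grip": 6},
    {"linear": [0, 0, -5], "dr": [0, 0, 0], "grip": 5},
    {"linear": [0, 0, -5], "dr": [0, 0, 0], "grip": 4},
    {"linear": [0, 0, -5], "dr": [0, 0, 0], "grip": 3},
    {"linear": [0, 0, -2], "dr": [0, 0, 0], "grip": 3},
    {"linear": [0, 0, 0], "dr": [0, 0, 0], "grip": 3},
    {"linear": [0, 0, 0], "dr": [0, 0, 0], "grip": 3},
  ],
)

```text
time: 12.78
position: [0.5871, 0.0932, 0.3336]
orientation: [-3.14, 0.0, 1.596]
force: [0.2, 0.6, -0.2]
width: 0.0299
grip_force: 0.0
```

Run:
```python
from h import *
s=ctrl.observe();print(s['time'],s['position'],s['orientation'],s['force'],s['width'])
ci=ctrl.camera_info('wrist');im=ctrl.read_camera('wrist')
cv2.imwrite('pics/w6.png',im[:,:,::-1]);print(proj(ci,[[.588,.0928,.172],[.588,.0928,.126]]))
```

```text
12.775 [0.58707506 0.09320467 0.33356421] [-3.14018367e+00  3.56186088e-04  1.59631565e+00] [ 0.19892451  0.59647198 -0.23707318] 0.029887537205607096
[[322.91251714 185.70096383]
 [322.91633058 175.99403851]]
```

View pics/w6.png

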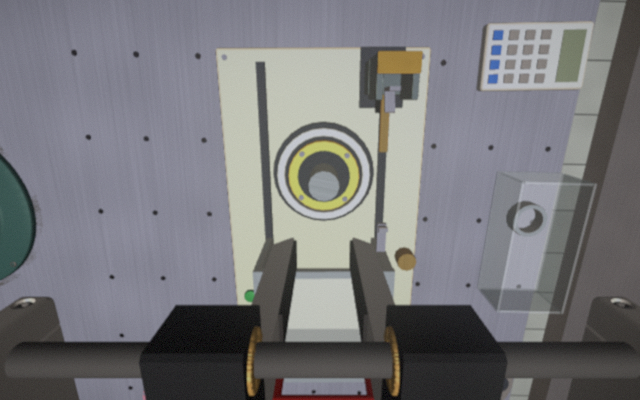

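carry_out(
  commands=[
    {"linear": [-3, 0, 0], "dr": [0, 0, 0], "grip": 3},
    {"linear": [-5, 0, 0], "dr": [0, 0, 0], "grip": 3},
    {"linear": [-5, 0, 0], "dr": [0, 0, 0], "grip": 3},
    {"linear": [-5, 0.1, 0], "dr": [0, 0, 0], "grip": 3},
    {"linear": [-5, 0, 0], "dr": [0, 0, 0], "grip": 3},
    {"linear": [-2.3, 0, 0], "dr": [0, 0, 0], "grip": 3},
    {"linear": [0, 0, 0], "dr": [0, 0, 0], "grip": 3},
    {"linear": [0, 0, 3], "dr": [0, 0, 0], "grip": 3},
    {"linear": [0, 0, 4], "dr": [0, 0, 0], "grip": 3},
    {"linear": [0, 0, 3], "dr": [0, 0, 0], "grip": 3},
    {"linear": [0, 0, 1.2], "dr": [0, 0, 0], "grip": 3},
    {"linear": [0, 0, 0], "dr": [0, 0, 0], "grip": 3},
  ],
)

```text
time: 14.32
position: [0.5949, -0.1591, 0.2226]
orientation: [-3.141, -0.0, 1.597]
force: [-0.3, 0.6, 0.5]
width: 0.0295
grip_force: 0.0
```

Run:
```python
from h import *
s=ctrl.observe();print(s['time'],s['position'],s['orientation'],s['force'],s['width'])
im=ctrl.read_camera('side')[:,:,::-1];cv2.imwrite('pics/c7.png',cv2.resize(im[110:310,260:460],(600,600),interpolation=cv2.INTER_CUBIC))
```

```text
14.325 [ 0.59491725 -0.15905604  0.22256543] [-3.14075716e+00 -7.58604021e-05  1.59693708e+00] [-0.32633442  0.62840533  0.52142066] 0.029491286150336336
```

View pics/c7.png

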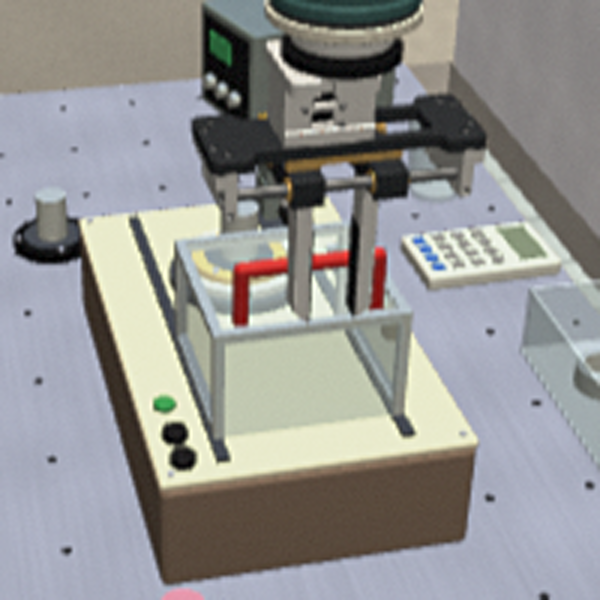

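carry_out(
  commands=[
    {"linear": [1, 0, 0], "dr": [0, 0, 0], "grip": 3},
    {"linear": [1, 0, 0], "dr": [0, 0, 0], "grip": 3},
    {"linear": [0.5, 0, 0], "dr": [0, 0, 0], "grip": 3},
    {"linear": [0.5, 0, 0], "dr": [0, 0, 0], "grip": 3},
    {"linear": [0.5, 0, 0], "dr": [0, 0, 0], "grip": 3},
    {"linear": [0.7, 0, 0], "dr": [0, 0, 0], "grip": 3},
    {"linear": [0.8, 0, 0], "dr": [0, 0, 0], "grip": 3},
    {"linear": [0.8, 0, 0], "dr": [0, 0, 0], "grip": 3},
  ],
)

```text
time: 15.38
position: [0.5934, -0.1012, 0.2227]
orientation: [-3.141, 0.0, 1.596]
force: [0.6, -1.1, 0.3]
width: 0.0298
grip_force: 0.7
```

carry_out(
  commands=[
    {"linear": [1, 0, 0], "dr": [0, 0, 0], "grip": 3},
    {"linear": [1, 0, 0], "dr": [0, 0, 0], "grip": 3},
    {"linear": [1, 0, 0], "dr": [0, 0, 0], "grip": 3},
    {"linear": [1, 0, 0], "dr": [0, 0, 0], "grip": 3},
    {"linear": [0.5, 0, 0], "dr": [0, 0, 0], "grip": 3},
  ],
)

```text
time: 16.0
position: [0.5923, -0.0559, 0.2227]
orientation: [-3.141, -0.0, 1.597]
force: [-0.6, -0.9, 0.3]
width: 0.03
grip_force: 0.6
```

carry_out(
  commands=[
    {"linear": [0.5, 0, 0], "dr": [0, 0, 0], "grip": 3},
    {"linear": [0.5, 0, 0], "dr": [0, 0, 0], "grip": 3},
    {"linear": [0.5, 0, 0], "dr": [0, 0, 0], "grip": 3},
    {"linear": [0.5, 0, 0], "dr": [0, 0, 0], "grip": 3},
    {"linear": [0.3, 0, 0], "dr": [0, 0, 0], "grip": 3},
  ],
)

```text
time: 16.62
position: [0.5917, -0.0334, 0.2228]
orientation: [-3.142, 0.0, 1.596]
force: [-0.1, -1.5, 0.1]
width: 0.0302
grip_force: 0.6
```

carry_out(
  commands=[
    {"linear": [0.4, 0, 0], "dr": [0, 0, 0], "grip": 3},
    {"linear": [0.4, 0, 0], "dr": [0, 0, 0], "grip": 3},
  ],
)

```text
time: 16.88
position: [0.5915, -0.0256, 0.2228]
orientation: [-3.142, 0.0, 1.596]
force: [-0.4, -1.9, -0.4]
width: 0.0298
grip_force: 0.6
```

carry_out(
  commands=[
    {"linear": [0.4, 0, 0], "dr": [0, 0, 0], "grip": 3},
    {"linear": [0.4, 0, 0], "dr": [0, 0, 0], "grip": 3},
  ],
)

```text
time: 17.12
position: [0.5913, -0.0176, 0.2228]
orientation: [3.142, 0.0, 1.596]
force: [-0.8, -6.4, 0.1]
width: 0.0299
grip_force: 3.3
```

carry_out(
  commands=[
    {"linear": [0.4, 0, 0], "dr": [0, 0, 0], "grip": 3},
    {"linear": [0.4, 0, 0], "dr": [0, 0, 0], "grip": 3},
  ],
)

```text
time: 17.38
position: [0.591, -0.0101, 0.2228]
orientation: [-3.142, 0.001, 1.596]
force: [-1.0, -4.4, -1.0]
width: 0.03
grip_force: 2.5
```

carry_out(
  commands=[
    {"linear": [0.4, 0, 0], "dr": [0, 0, 0], "grip": 3},
    {"linear": [0.4, 0, 0], "dr": [0, 0, 0], "grip": 3},
  ],
)

```text
time: 17.62
position: [0.5908, -0.0022, 0.2228]
orientation: [-3.141, 0.001, 1.596]
force: [-1.0, -8.7, -0.4]
width: 0.0299
grip_force: 4.4
```

carry_out(
  commands=[
    {"linear": [0.3, 0, 0], "dr": [0, 0, 0], "grip": 3},
    {"linear": [0.3, 0, 0], "dr": [0, 0, 0], "grip": 3},
  ],
)

```text
time: 17.88
position: [0.5907, 0.003, 0.2228]
orientation: [-3.142, 0.002, 1.595]
force: [-0.5, -9.5, -0.9]
width: 0.0302
grip_force: 4.6
```

carry_out(
  commands=[
    {"linear": [0.3, 0, 0], "dr": [0, 0, 0], "grip": 3},
  ],
)

```text
time: 18.0
position: [0.5906, 0.006, 0.2228]
orientation: [-3.142, 0.002, 1.595]
force: [-1.4, -9.4, 0.3]
width: 0.0298
grip_force: 4.7
```

carry_out(
  commands=[
    {"linear": [0.2, 0, 0], "dr": [0, 0, 0], "grip": 3},
    {"linear": [0.1, 0, 0], "dr": [0, 0, 0], "grip": 3},
  ],
)

```text
time: 18.25
position: [0.5905, 0.009, 0.2228]
orientation: [-3.141, 0.002, 1.595]
force: [-0.6, -10.0, -0.9]
width: 0.03
grip_force: 4.7
```

carry_out(
  commands=[
    {"linear": [0.15, 0, 0], "dr": [0, 0, 0], "grip": 3},
    {"linear": [0.15, 0, 0], "dr": [0, 0, 0], "grip": 3},
  ],
)

```text
time: 18.5
position: [0.5904, 0.0119, 0.2228]
orientation: [-3.142, 0.002, 1.595]
force: [-1.5, -9.7, -0.3]
width: 0.03
grip_force: 4.8
```

carry_out(
  commands=[
    {"linear": [0.1, 0, 0], "dr": [0, 0, 0], "grip": 3},
    {"linear": [0.1, 0, 0], "dr": [0, 0, 0], "grip": 3},
  ],
)

```text
time: 18.75
position: [0.5904, 0.0138, 0.2228]
orientation: [-3.141, 0.002, 1.595]
force: [-1.4, -9.2, 0.8]
width: 0.03
grip_force: 4.7
```

carry_out(
  commands=[
    {"linear": [0.1, 0, 0], "dr": [0, 0, 0], "grip": 3},
  ],
)

```text
time: 18.88
position: [0.5903, 0.015, 0.2228]
orientation: [-3.141, 0.001, 1.595]
force: [-1.2, -8.6, 0.6]
width: 0.0298
grip_force: 4.2
```

carry_out(
  commands=[
    {"linear": [0.1, 0, 0], "dr": [0, 0, 0], "grip": 3},
  ],
)

```text
time: 19.0
position: [0.5903, 0.0162, 0.2228]
orientation: [-3.141, 0.001, 1.595]
force: [-0.8, -8.2, -0.7]
width: 0.0306
grip_force: 3.8
```

Sinking; continue in 1 mm steps.

carry_out(
  commands=[
    {"linear": [0.1, 0, 0], "dr": [0, 0, 0], "grip": 3},
  ],
)

```text
time: 19.12
position: [0.5903, 0.0172, 0.2228]
orientation: [-3.141, 0.001, 1.595]
force: [-0.7, -8.3, -0.6]
width: 0.0297
grip_force: 3.9
```

carry_out(
  commands=[
    {"linear": [0.08, 0, 0], "dr": [0, 0, 0], "grip": 3},
  ],
)

```text
time: 19.25
position: [0.5902, 0.0181, 0.2228]
orientation: [-3.141, 0.001, 1.595]
force: [-0.7, -7.8, 0.2]
width: 0.0303
grip_force: 3.9
```

carry_out(
  commands=[
    {"linear": [0.08, 0, 0], "dr": [0, 0, 0], "grip": 3},
  ],
)

```text
time: 19.38
position: [0.5902, 0.0189, 0.2228]
orientation: [-3.141, 0.001, 1.595]
force: [-1.3, -7.6, -0.3]
width: 0.03
grip_force: 3.8
```

carry_out(
  commands=[
    {"linear": [0.08, 0, 0], "dr": [0, 0, 0], "grip": 3},
  ],
)

```text
time: 19.5
position: [0.5902, 0.0197, 0.2228]
orientation: [-3.141, 0.001, 1.595]
force: [-0.0, -7.4, 0.9]
width: 0.0302
grip_force: 3.4
```

carry_out(
  commands=[
    {"linear": [0.06, 0, 0], "dr": [0, 0, 0], "grip": 3},
  ],
)

```text
time: 19.62
position: [0.5902, 0.0205, 0.2228]
orientation: [-3.141, 0.001, 1.596]
force: [-0.7, -6.5, 0.3]
width: 0.03
grip_force: 2.8
```

carry_out(
  commands=[
    {"linear": [0.06, 0, 0], "dr": [0, 0, 0], "grip": 3},
  ],
)

```text
time: 19.75
position: [0.5902, 0.0214, 0.2228]
orientation: [-3.141, 0.001, 1.596]
force: [-1.8, -4.6, -0.5]
width: 0.0301
grip_force: 2.2
```

carry_out(
  commands=[
    {"linear": [0.06, 0, 0], "dr": [0, 0, 0], "grip": 3},
  ],
)

```text
time: 19.88
position: [0.5901, 0.0222, 0.2227]
orientation: [-3.141, 0.0, 1.596]
force: [-1.7, -6.6, 0.4]
width: 0.0301
grip_force: 3.0
```

carry_out(
  commands=[
    {"linear": [0.06, 0, 0], "dr": [0, 0, 0], "grip": 3},
  ],
)

```text
time: 20.0
position: [0.5901, 0.0225, 0.2228]
orientation: [-3.141, 0.001, 1.596]
force: [-2.2, -6.1, -0.6]
width: 0.0297
grip_force: 3.1
```

carry_out(
  commands=[
    {"linear": [0.05, 0, 0], "dr": [0, 0, 0], "grip": 3},
  ],
)

```text
time: 20.12
position: [0.5901, 0.023, 0.2227]
orientation: [-3.141, 0.001, 1.596]
force: [-1.6, -6.5, -0.6]
width: 0.0299
grip_force: 3.1
```

carry_out(
  commands=[
    {"linear": [0.06, 0, 0], "dr": [0, 0, 0], "grip": 3},
  ],
)

```text
time: 20.25
position: [0.5901, 0.0234, 0.2228]
orientation: [-3.141, 0.001, 1.596]
force: [-1.7, -8.4, 0.1]
width: 0.0303
grip_force: 3.9
```

carry_out(
  commands=[
    {"linear": [0.05, 0, 0], "dr": [0, 0, 0], "grip": 3},
  ],
)

```text
time: 20.38
position: [0.5901, 0.0236, 0.2228]
orientation: [-3.141, 0.001, 1.595]
force: [-1.3, -8.8, -0.5]
width: 0.0301
grip_force: 4.6
```

carry_out(
  commands=[
    {"linear": [0.05, 0, 0], "dr": [0, 0, 0], "grip": 3},
  ],
)

```text
time: 20.5
position: [0.5901, 0.0238, 0.2228]
orientation: [-3.141, 0.002, 1.595]
force: [-0.7, -10.3, 1.0]
width: 0.0301
grip_force: 5.3
```

carry_out(
  commands=[
    {"linear": [0.06, 0, 0], "dr": [0, 0, 0], "grip": 3},
  ],
)

```text
time: 20.62
position: [0.5901, 0.0241, 0.2228]
orientation: [-3.141, 0.002, 1.595]
force: [-1.8, -12.7, -0.0]
width: 0.0299
grip_force: 6.1
```

carry_out(
  commands=[
    {"linear": [0.06, 0, 0], "dr": [0, 0, 0], "grip": 3},
  ],
)

```text
time: 20.75
position: [0.5901, 0.0243, 0.2228]
orientation: [-3.141, 0.002, 1.595]
force: [-2.0, -14.4, -0.9]
width: 0.0302
grip_force: 7.0
```

carry_out(
  commands=[
    {"linear": [0.05, 0, 0], "dr": [0, 0, 0], "grip": 3},
  ],
)

```text
time: 20.88
position: [0.59, 0.0245, 0.2228]
orientation: [-3.141, 0.003, 1.594]
force: [-1.1, -14.9, -0.1]
width: 0.0302
grip_force: 7.6
```

carry_out(
  commands=[
    {"linear": [-0.2, 0, 0], "dr": [0, 0, 0], "grip": 3},
    {"linear": [-0.3, 0, 0], "dr": [0, 0, 0], "grip": 3},
    {"linear": [-0.3, 0, 0], "dr": [0, 0, 0], "grip": 3},
    {"linear": [-0.3, 0, 0], "dr": [0, 0, 0], "grip": 3},
    {"linear": [0, 0, 0], "dr": [0, 0, 0], "grip": 3},
  ],
)

```text
time: 21.5
position: [0.5905, 0.0158, 0.2228]
orientation: [3.141, -0.0, 1.596]
force: [0.3, -0.5, 1.1]
width: 0.0301
grip_force: 0.0
```

carry_out(
  commands=[
    {"linear": [-1, 0, 0], "dr": [0, 0, 0], "grip": 3},
    {"linear": [-2, 0, 0], "dr": [0, 0, 0], "grip": 3},
    {"linear": [-2, 0, -2], "dr": [0, 0, 0], "grip": 3},
    {"linear": [-2, 0, -4], "dr": [0, 0, 0], "grip": 3},
    {"linear": [-2, 0, -4], "dr": [0, 0, 0], "grip": 3},
    {"linear": [-2, 0, -4], "dr": [0, 0, 0], "grip": 3},
    {"linear": [0, 0, 0], "dr": [0, 0, 0], "grip": 3},
    {"linear": [0, 0, 0], "dr": [0, 0, 0], "grip": 3},
  ],
)

```text
time: 22.5
position: [0.5929, -0.0947, 0.362]
orientation: [-3.141, -0.0, 1.596]
force: [-0.3, -0.2, 0.3]
width: 0.0293
grip_force: 0.0
```

Run:
```python
from h import *
s=ctrl.observe();print(s['time'],s['position'],s['force'])
ims=[ctrl.read_camera(n)[:,:,::-1] for n in('scene','wrist')]
cv2.imwrite('pics/c8.png',np.hstack([cv2.resize(ims[0][130:330,250:450],(400,400),interpolation=cv2.INTER_CUBIC),ims[1][:,120:520]]))
```

```text
22.5 [ 0.59293187 -0.09470171  0.36204355] [-0.29314461 -0.20003404  0.28055771]
```

View pics/c8.png

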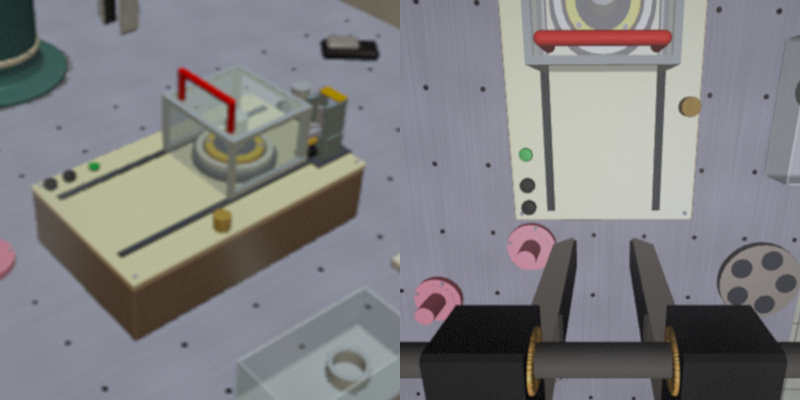

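```bash
python3 -c "
from rig import ctrl
print(ctrl.sign_off())"
```

```text
the job is handed in; nothing more can be done
None
```

The gold-ringed jig stands released in the white retaining ring, and the guard is latched shut over it: push force peaked at about 15 N, and it stayed shut after I backed off. I never touched the black-ringed jig or the brass weight, and I handed the job in at about 22.6 s.

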